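# Reset the panel stop to the red size tab

## Robot

A 6-joint arm with a two-finger parallel gripper is mounted at the origin on the work surface. World frame = base frame: x ahead of the robot, y to its left, z up, the work surface at z = 0. Lengths are in mm, angles in rad, forces in N, time in s.
With the tool pointing down it reaches from about 275 to 750 mm from the base axis. Payload 10.2 kg.
Tool frame: the origin (TCP) lies midway between the tips of the shut fingers; the grasp point (between the pads) lies 19 mm behind it (ctrl.hold_point_z is the distance from the TCP to the grasp point, in mm); z points along the fingers, y is the line along which they close (so a half turn about z gives the same grasp; the last joint's range is limited). The gripper opens to 88 mm and grips with 3 to 60 N. Pads are 18 mm wide; open, the fingers measure 123 mm over their backs; the gripper's body (75 mm by 187 mm) begins 45 mm behind the grasp point.
Start: joints at [1.069, 0.313, 1.498, -0, 1.331, -0.223], TCP at [144.494, 504.73, 238.72] pointing down, gripper open.
Joint ranges: [-2.94, 2.94], [-0.97, 2.17], [0.19, 2.56], [-1.23, 4.37], [0.02, 3.11], [-2.88, 2.88]. Speed limits (rad/s): [2.39, 2.39, 3.01, 3.14, 3.14, 3.14].

## Interface

Orientations are given as a unit quaternion [x, y, z, w].
In Python, from bench import ctrl gives the robot as it stands. The module is installed in compiled form; this text tells all that it offers. Calls block until the motion is done:
- ctrl.move_to(position, orientation): joint-space move of the TCP to a pose.
- ctrl.line_to(position, speed=150, rotation=None): straight line of the TCP; rotation=None keeps the orientation; speed is the mean speed in mm/s.
- ctrl.set_joints(angles): joint-space move.
- ctrl.open() and ctrl.gripper_close(effort=None): open the fingers fully, or close them until they stop; effort is the grip in N (None keeps the last).
- ctrl.sleep(seconds).
- ctrl.inverse_kinematics(position, orientation): joint angles nearest the present ones, or None.
- ctrl.read_state(): the state.
- ctrl.snapshot(name): name is "scene" or "top" or "wrist"; returns a dict with "color" (384x512x3 uint8, blue, green, red), "range_z" (384x512 float32, mm along the optical axis (not along the pixel's ray), 0 where there is no reading), "fx", "fy", "cx", "cy" (pixels), "rvec" (rotation vector, rad) and "tvec" (3), from world to camera coordinates, as OpenCV has them; the wrist camera has in their place "T_tool_cam" (4x4, takes a point from camera to tool coordinates, whose origin is the TCP and whose axes are the flange's). Camera axes: x right, y down, z forward; pixel columns grow to the right and rows downward; lengths in mm; the calibration is good to about 2 mm. The wrist camera is an equidistant fisheye: a pixel r from the principal point sees the ray r / f radians off the axis. A picture is of the moment at which its call begins: read the wrist's pose just before it.
A pose or a line that the arm cannot do raises ctrl.PlanningError and nothing moves.
- ctrl.job_done(): hands the job in; it is judged then, once.
Trained networks look in a picture, given as the dict that the camera call returned (one of the last four; its "shot" number tells which), for a name from the list of things; names that differ only in an ending like _2 or _b are one class to them, and where a whole thing is asked for, a point or a joint stands for the part that bears it (a point fixed in the world has none). Each returns a list of dicts, best first, with "confidence" (0 to 1); they miss things now and then, are a little off and sometimes report something else, mostly with a low value. They report only what shows in the picture. A call takes as long as a camera call. They do not tell look-alikes from the thing itself.
- ctrl.search_frame(label, picture): "centre" ([x, y, z] in mm, in world coordinates, good to about 4 mm: the middle of the surface that is visible of it).
- ctrl.masks_of(label, picture): "region" (384x512 bool, what is visible of it).
The state is a dict: "time": time; "joint_positions": joint angles; "qd": joint speeds; "joint_torque": joint torques, N m; "tool_pos": TCP position; "ee_rot": TCP orientation; "contact_force": force on the tool from outside, world axes, zero at the start; "torque": the same for the moment, N m; "width": finger opening in mm; "grasp_force": force on a finger pad.
Only numpy, scipy, OpenCV 4.12 (cv2) and the standard library are available. Lean on these libraries where they do the work, as an engineer would, in place of code of your own. Each camera call takes 0.05 s, during which the arm holds its last target. There are 200 camera calls.

## Task

Reset the blue sliding panel stop to the red size tab: press the black rear end of its red rocker lever fully down to unlock it, slide the stop along its rail to the red tab, then press the front end fully home so that its tongue drops into the notch near that tab. The tab only shows roughly where the notch is, so feel for it, and leave the jars, mug, sanding block and brush where they are.

Things in the scene. Friction and masses are not known exactly. Their poses are not given: they have to be found in the camera images.
- rail: Fixed aluminium rail 430 long (its y), 110 wide (x -64 to +46), 24 high; origin on the table at mid-length. Its front strip (x -64 to -36) is dark steel with its top at z 24 and five notches across it, 17 wide along y, 12 deep: one at y = 0, where the stop is locked at first, and one near each of the four tabs.
- carriage (a joint): Position of the panel stop along the rail's y in m, 0 at the rail's middle, limits -0.170 to 0.170, about 3 N of friction. A blue block 50 (x) by 80 (y) on the rail, z 25 to 47, with two cheeks up to z 80 holding the lever. An aluminium arm, 10 thick, runs from its +y end forward to x -140 (z up to 46).
- carriage_mark (a point): Middle of the carriage's rear edge, level with the rail's top (rail frame x +46, y = joint value, z 24): what is compared with the tab. A white line on the lever's black rear pad lies at the same y.
- lever (a joint): Angle of the rocker lever, rad, hinged about the rail's y at rail x 0, z 60. 0: locked, front fully down, tongue 10 deep in a notch. About 0.2: tongue on top of the strip, not locked. 0.4: fully open, front up. Stays where it is left; moves with 3 to 4 N at a pad. Tongue (12 wide, round tip, at the carriage's middle) enters a notch when within about 3 of the notch's middle.
- lever_pad (a point): Middle of the floor of the lever's red front pad, 92 in front (-x) of the hinge: a trough 46 long (x), open at its ends, 40 clear between side rims 10 high. Fingertips in it can press the lever down and push the stop sideways by a rim. Floor at about z 48 locked, 66 with the tongue on the strip, 84 fully open.
- lever_tail (a point): Centre of the top of the lever's black rear pad, 34 by 34, 60 behind (+x) the hinge, at about z 79 when locked and z 55 when fully open. Press down to unlock.
- tab_red: Red size tab, the target: block 58 (x) by 16 (y) by 20 high, fixed behind the rail, same yaw as the rail; origin at the middle of its underside. The nearest notch's middle lies within 13 along the rail's y from the tab's middle, either side.
- tab_yellow: Yellow size tab, same shape, not the target.
- tab_green: Green size tab, same shape, not the target.
- tab_white: White size tab, same shape, not the target.
- mug: Black mug, 80 across, 95 high, loose, past the rail's +y end; origin under its middle.
- jar_a: Green glass jar with a lid, 72 across, 85 high, loose, behind the rail; origin under its middle.
- jar_b: Amber glass jar with a lid, 72 across, 70 high, loose, behind the rail; origin under its middle.
- sand_block: Dark sanding block 70 x 120 x 28, loose, past the rail's -y end; origin under its middle.
- brush: Brush 200 long, lying loose past the rail's +y end.
Mind the look-alikes: they are no part of the job. Of the things shaped like the tab_red, the red one is meant.

How it is judged (in metres and radians):
On the way, in this order (a step that is already met when the one before it is completed fails the run):
1. the lever is rocked open (front end up) with the stop still in its first notch (value of joint lever above 0.25 rad and value of joint carriage between -0.02 and 0.02 m), for 0.2 s.
2. the stop is brought to the red tab (within 25 mm along the rail) with the lever not locked (value of joint lever above 0.12 rad and y of carriage_mark in the frame of tab_red between -0.025 and 0.025 m), for 0.1 s.
At the end, for the whole second after the job is handed in: The lever is pressed home (angle under 0.06 rad, so its tongue is down in a notch), the middle of the stop is within 18 mm of the red tab's middle along the rail, and the stop is at rest (value of joint lever below 0.06 rad and y of carriage_mark in the frame of tab_red between -0.018 and 0.018 m and velocity of joint carriage between -0.005 and 0.005 m/s); the robot touches nothing.
It fails at once if the mug, a jar, the sanding block or the brush is moved by more than 20 mm (distance of any of mug, jar_a, jar_b, sand_block, brush from where it was at the start of the episode above 0.02 m).
It also fails if it takes over 48 s, if anything falls off the work surface, if the arm or the gripper's body presses on something with over 40 N, if the wrist force passes 120 N, or if a joint passes its speed limit or range.

## Working session

There is one attempt and no reset: what is moved stays moved. The work goes in short steps, each a Python script; the robot and the scene stay as the last script left them, time stands still between calls to the robot, and variables do not carry over. Pictures are saved under pics/ and viewed, at most 10 in all, crops included, and the job is handed in when it is done.

```bash
mkdir -p pics; cat > h.py <<'E'
import numpy as np, cv2
from bench import ctrl
def world(p):
    """per-pixel world coordinates (mm) for a fixed camera"""
    v,u=np.mgrid[0:384,0:512]; z=p["range_z"]
    c=np.stack([(u-p["cx"])/p["fx"]*z,(v-p["cy"])/p["fy"]*z,z],-1)
    R=cv2.Rodrigues(np.array(p["rvec"],float))[0]
    w=(c-np.array(p["tvec"],float).ravel())@R
    w[z<=0]=np.nan
    return w
E
python3 - <<'E'
from h import *
for n in("top","scene"):
    p=ctrl.snapshot(n); cv2.imwrite(f"pics/{n}1.png",p["color"]); np.savez(f"{n}1.npz",**{k:v for k,v in p.items()})
    for l in("rail","lever_pad","lever_tail","tab_red","carriage","mug","jar_a","sand_block","brush"):
        r=ctrl.search_frame(l,p); print(n,l,[(np.round(x["centre"]).tolist(),round(x["confidence"],2)) for x in r[:5]])
s=ctrl.read_state(); print(s["time"],s["ee_rot"],s["contact_force"])
E
```

```text
top rail [([507.0, -38.0, 23.0], 0.6)]
top lever_pad [([476.0, -39.0, 61.0], 0.76), ([496.0, -37.0, 55.0], 0.34)]
top lever_tail [([478.0, -39.0, 64.0], 0.9)]
top tab_red [([573.0, 135.0, 18.0], 0.65), ([682.0, 74.0, 22.0], 0.62)]
top carriage [([495.0, -33.0, 58.0], 0.57)]
top mug [([535.0, 277.0, 34.0], 0.71)]
top jar_a [([690.0, -238.0, 85.0], 0.74), ([657.0, 188.0, 70.0], 0.74), ([481.0, -38.0, 62.0], 0.61)]
top sand_block [([495.0, -352.0, 26.0], 0.89)]
top brush [([370.0, 286.0, 22.0], 0.72)]
scene rail [([512.0, -7.0, 26.0], 0.72)]
scene lever_pad [([479.0, -34.0, 62.0], 0.92)]
scene lever_tail [([477.0, -36.0, 58.0], 0.55)]
scene tab_red [([651.0, 315.0, 21.0], 0.72), ([782.0, 169.0, 24.0], 0.7), ([575.0, 134.0, 20.0], 0.47), ([682.0, 79.0, 24.0], 0.44), ([501.0, -26.0, 48.0], 0.18)]
scene carriage [([502.0, -24.0, 46.0], 0.72)]
scene mug [([523.0, 272.0, 60.0], 0.57)]
scene jar_a [([709.0, -225.0, 63.0], 0.77), ([673.0, 205.0, 72.0], 0.62)]
scene sand_block [([503.0, -343.0, 29.0], 0.66)]
scene brush [([377.0, 285.0, 12.0], 0.89)]
1.0 [ 1.38929680e-01  9.90302249e-01 -1.24330157e-05  7.02487769e-06] [ 0.18708181 -0.20001695 -0.14952182]
```

View pics/top1.png

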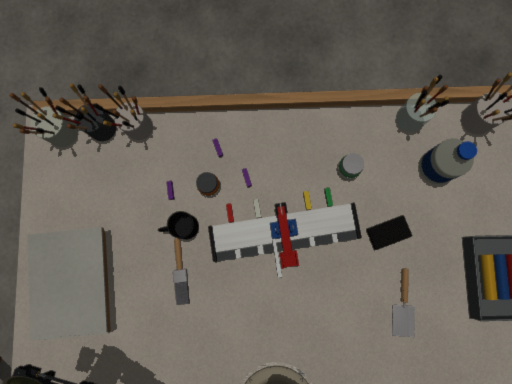

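View pics/scene1.png

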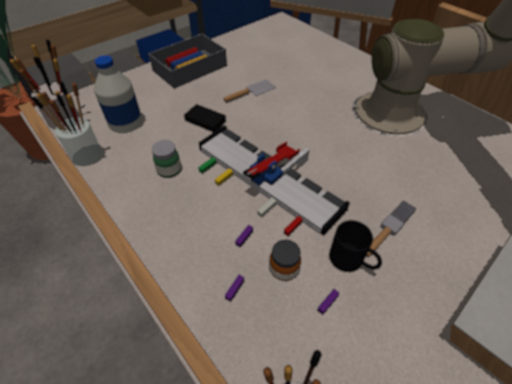

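Candidates in the top picture: red tab (230,213), white (257,208), yellow (308,200), green (329,197), plus purple look-alikes at (171,190), (218,148) and (247,178). Only the one at (230,213) is red and right behind the rail. I'll confirm it with a crop and fit the rail frame.

```bash
python3 - <<'E'
from h import *
p=dict(np.load("top1.npz",allow_pickle=True)); w=world(p); c=p["color"]
print(p["fx"],p["tvec"],p["rvec"])
cv2.imwrite("pics/crop1.png",cv2.resize(c[180:285,200:370],None,fx=4.6,fy=4.6,interpolation=cv2.INTER_CUBIC))
hsv=cv2.cvtColor(c,cv2.COLOR_BGR2HSV).astype(int); H,S,V=hsv[...,0],hsv[...,1],hsv[...,2]
yy,xx=np.mgrid[0:384,0:512]; roi=(yy>180)&(yy<285)&(xx>200)&(xx<370)
# rail: height 17..31
m=roi&(w[...,2]>15)&(w[...,2]<32)&(V>0)&(w[...,0]>380)&(w[...,0]<600)
lab=cv2.connectedComponentsWithStats(m.astype(np.uint8))
print(lab[2])
bright=roi&(S<60)&(V>150)&(w[...,2]>15)
pts=w[m][:,:2].astype(np.float32); print(cv2.minAreaRect(pts))
for n,(a,b) in dict(red=(0,10),yellow=(20,35),green=(45,85),blue=(100,125)).items():
    k=roi&(S>120)&(V>60)&(H>=a)&(H<=b)
    n_,l,st,ce=cv2.connectedComponentsWithStats(k.astype(np.uint8))
    for i in range(1,n_):
        if st[i,4]>15: q=w[l==i]; print(n,st[i,4],ce[i].round(1),np.nanmean(q,0).round(1),np.nanmax(q[:,2]).round(1),[np.round(t,1) for t in cv2.minAreaRect(q[np.isfinite(q[:,0])][:,:2].astype(np.float32))])
E
```

```text
425.3783013406527 [  56.95682405  623.74150737 1248.77797065] [ 2.10749376 -2.15910427  0.12634077]
[[     0      0    512    384 192078]
 [   286    201     74     48   2206]
 [   212    203     66     59   2195]
 [   353    207      1      1      1]
 [   355    208      1      1      1]
 [   356    216      1      1      1]
 [   355    219      1      1      1]
 [   357    219      1      1      1]
 [   358    224      2      3      3]
 [   209    227      2      3      3]
 [   367    227      3     10     20]
 [   209    231      2      1      2]
 [   360    231      1      1      1]
 [   359    233      2      3      3]
 [   209    234      1      1      1]
 [   210    237      1      1      1]
 [   334    237      1      1      1]
 [   361    236      1      1      1]
 [   210    239      1      1      1]
 [   276    238      7     14     74]
 [   210    241      1      1      1]
 [   311    241      1      1      1]
 [   313    244      1      1      1]
 [   211    246      1      1      1]
 [   213    249      1      1      1]
 [   259    248      1      1      1]
 [   261    
[... 282 characters left out ...]
2890625), 0.015799105167388916)
red 90 [229.4 212.6] [571.6 127.8  20.6] 27.3 [array([571.7, 127.9]), array([54.1, 15.5]), np.float64(7.5)]
red 614 [286.1 242.3] [475.  -42.5  60. ] 86.4 [array([492.4, -40.4]), array([179.9,  50.4]), np.float64(7.3)]
yellow 95 [306.9 199.8] [ 605.1 -112.5   21.4] 27.7 [array([ 605.2, -112.8]), array([56.8, 15.1]), np.float64(8.2)]
green 79 [328.3 196.4] [ 614.  -178.5   21.4] 28.7 [array([ 613.7, -179. ]), array([53.5, 14.4]), np.float64(6.8)]
blue 94 [292.5 227.1] [519.9 -63.4  54.6] 84.6 [array([520.1, -63.5]), array([46.4, 21.3]), np.float64(8.3)]
blue 109 [275.  229.8] [513.1 -11.   54.4] 85.0 [array([513.4, -11.4]), array([45.8, 23.8]), np.float64(6.6)]
```

View pics/crop1.png

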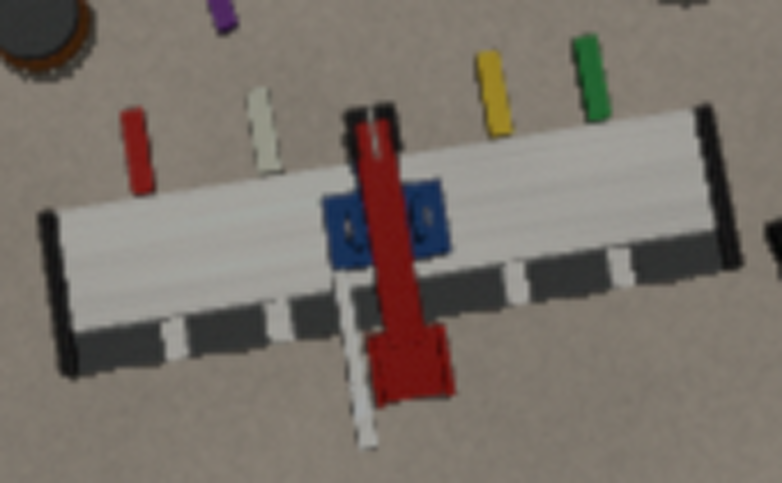

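The crop confirms it: the red tab is at crop (138,150). Four light gaps in the dark strip look like notches, and the one by the red tab is at crop (175,338). Next I'll orthorectify onto the rail planes to get numbers.

```bash
cat >> h.py <<'E'
def plane(p,uv,z):
    """pixels (N,2) -> world points on the plane z"""
    R=cv2.Rodrigues(np.array(p["rvec"],float))[0]; t=np.array(p["tvec"],float).ravel()
    uv=np.atleast_2d(uv); d=np.c_[(uv[:,0]-p["cx"])/p["fx"],(uv[:,1]-p["cy"])/p["fy"],np.ones(len(uv))]@R
    o=-R.T@t
    return o+d*((z-o[2])/d[:,2])[:,None]
E
python3 - <<'E'
from h import *
p=dict(np.load("top1.npz",allow_pickle=True)); c=p["color"]; w=world(p)
hsv=cv2.cvtColor(c,cv2.COLOR_BGR2HSV).astype(int); H,S,V=hsv[...,0],hsv[...,1],hsv[...,2]
yy,xx=np.mgrid[0:384,0:512]
def rect(mask,z):
    n,l,st,ce=cv2.connectedComponentsWithStats(mask.astype(np.uint8)); i=1+np.argmax(st[1:,4])
    v,u=np.where(l==i); return plane(p,np.c_[u,v],z)
roi=(yy>180)&(yy<285)&(xx>200)&(xx<370)
P={}
red=roi&(S>120)&(V>60)&((H<=10)|(H>=172))
P['red']=rect(red&(xx<245),20).mean(0)
P['yellow']=rect(roi&(S>120)&(V>60)&(H>=20)&(H<=35),20).mean(0)
P['green']=rect(roi&(S>120)&(V>60)&(H>=45)&(H<=85),20).mean(0)
# carriage blue: block symmetric about y, x
b=roi&(S>120)&(V>50)&(H>=100)&(H<=125); v,u=np.where(b)
P['blue']=np.array(cv2.minAreaRect(plane(p,np.c_[u,v],50)[:,:2].astype(np.float32))[0]); print(cv2.minAreaRect(plane(p,np.c_[u,v],50)[:,:2].astype(np.float32)))
d=P['red']-P['green']; print(P)
def ortho(z,O,yaw,L=300,W=150):
    # image: cols = rail y from -L..L mm, rows = rail x from +W..-W mm
    ex=np.array([np.cos(yaw),np.sin(yaw)]); ey=np.array([-ex[1],ex[0]])
    R=cv2.Rodrigues(np.array(p["rvec"],float))[0]; t=np.array(p["tvec"],float).ravel()
    q=np.array([[-W,-L],[-W,L],[W,-L],[W,L]],float)
    wp=np.c_[O+q[:,:1]*ex+q[:,1:]*ey,np.full(4,z)]
    K=np.array([[p["fx"],0,p["cx"]],[0,p["fy"],p["cy"]],[0,0,1]],float)
    uv=cv2.projectPoints(wp,np.array(p["rvec"],float),t,K,None)[0][:,0]
    dst=np.c_[q[:,1]+L,W-q[:,0]]
    M=cv2.getPerspectiveTransform(uv.astype(np.float32),dst.astype(np.float32))
    return cv2.warpPerspective(c,M,(2*L+1,2*W+1),flags=cv2.INTER_CUBIC)
# fit yaw & origin with rail template on brightness: bright top x -36..46, |y|<~207
from scipy.optimize import minimize
def cost(a):
    g=ortho(24,a[:2],a[2])[...,:3].min(2).astype(float)
    g=cv2.GaussianBlur(g,(0,0),2)
    ins=g[150-38:150+30,300-200:300+201].copy(); 
    out=[g[150-54:150-49,100:501],g[150+69:150+74,100:501]]
    st=g[150+42:150+58,100:501]
    ends=[g[112:180,300+208:300+214],g[112:180,300-213:300-207]]
    return np.mean(st)*1.0-np.mean(g[150-43:150+33,95:506])+.3*(np.mean(ends[0])+np.mean(ends[1]))+.5*np.mean(out[0])
a0=np.array([P['blue'][0]-0,P['blue'][1],np.arctan2(-d[0],d[1])])
best=min((minimize(cost,a0+np.array([dx,dy,0]),method="Nelder-Mead",options=dict(initial_simplex=(a0+np.array([dx,dy,0]))+np.array([[0,0,0],[6,0,0],[0,6,0],[0,0,.02]]))) for dx in(-5,0,5) for dy in(-5,5)),key=lambda r:r.fun)
print(a0,best.x,best.fun)
a=best.x; np.save("rail.npy",a)
o=ortho(24,a[:2],a[2]); 
for x in (46,-36,-64): cv2.line(o,(85,150-x),(515,150-x),(0,255,255),1)
for y in (-215,0,215): cv2.line(o,(300+y,80),(300+y,230),(255,255,0),1)
cv2.imwrite("pics/ortho.png",o)
o=ortho(24,a[:2],a[2]); pr=cv2.GaussianBlur(o.min(2).astype(float),(0,0),1.5)[150+45:150+55].mean(0)
k=np.where(pr>95)[0]-300; print("strip bright y:",[(s[0],s[-1]) for s in np.split(k,np.where(np.diff(k)>1)[0]+1)])
ex=np.array([np.cos(a[2]),np.sin(a[2])]); ey=np.array([-ex[1],ex[0]])
for n in P: e=P[n][:2]-a[:2]; print(n,"rail x,y",(e@ex).round(1),(e@ey).round(1))
E
```

```text
((516.5153198242188, -36.49198532104492), (46.0256462097168, 74.48548126220703), 6.759719371795654)
{'red': array([571.66785196, 127.84216978,  20.        ]), 'yellow': array([ 605.2990793 , -112.66953409,   20.        ]), 'green': array([ 614.23466103, -178.73827099,   20.        ]), 'blue': array([516.51531982, -36.49198532])}
[ 5.16515320e+02 -3.64919853e+01  1.37961838e-01] [ 5.16041827e+02 -2.57292469e+01  1.36540138e-01] 34.29641284681938
strip bright y: [(np.int64(-254), np.int64(-242)), (np.int64(-167), np.int64(-153)), (np.int64(-97), np.int64(-83)), (np.int64(18), np.int64(28)), (np.int64(60), np.int64(77)), (np.int64(130), np.int64(146)), (np.int64(220), np.int64(300))]
red rail x,y 76.0 144.6
yellow rail x,y 76.6 -98.3
green rail x,y 76.5 -165.0
blue rail x,y -1.0 -10.7
```

View pics/ortho.png

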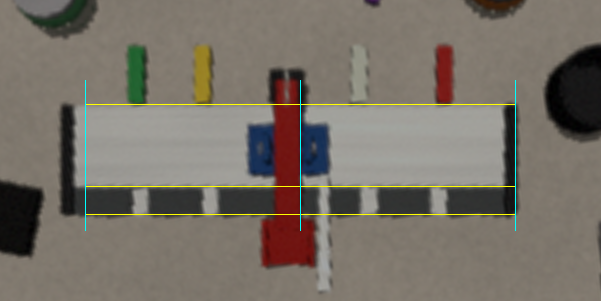

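The orthorectified view shows the stop centred at column ~289, i.e. 10.7 off my fitted y origin and also midway between the end caps, so I'll shift the origin there. That puts the red tab at rail y≈155 and its notch at ≈149 (column 438). Now I'll unlock the lever.

```bash
cat >> h.py <<'E'
from scipy.spatial.transform import Rotation as Ro
a=np.load("rail.npy"); ex=np.array([np.cos(a[2]),np.sin(a[2])]); ey=np.array([-ex[1],ex[0]])
O=a[:2]-10.7*ey
def P(x,y,z): return list(O+x*ex+y*ey)+[z]
def rel(s): e=np.array(s["tool_pos"])[:2]-O; return np.round([e@ex,e@ey,s["tool_pos"][2]],1)
def ori():
    """tool down, closing line along the rail's x; the sign nearest the present joint 6"""
    c=[]
    for s in(1,-1):
        y=s*np.r_[ex,0]; z=np.array([0,0,-1.]); q=Ro.from_matrix(np.c_[np.cross(y,z),y,z]).as_quat()
        j=ctrl.inverse_kinematics(P(0,0,200),q)
        if j is not None: c.append((abs(j[5]),list(q)))
    return min(c)[1]
def F(s): return np.array(s["contact_force"])
def press(x,y,z0,z1,fmax,step=2,speed=40):
    """go down in steps until the upward force passes fmax or z1 is reached"""
    z=z0; log=[]
    while z>z1:
        z=max(z-step,z1); ctrl.line_to(P(x,y,z),speed=speed); s=ctrl.read_state(); log.append((round(s["tool_pos"][2],1),round(F(s)[2],1)))
        if F(s)[2]>fmax: break
    return s,log
E
python3 - <<'E'
from h import *
ctrl.gripper_close(20)
q=ori(); ctrl.move_to(P(64,0,130),q)
s=ctrl.read_state(); print(rel(s),s["time"],s["joint_positions"],F(s).round(1))
ctrl.line_to(P(64,0,88),speed=100)
s,l=press(64,0,86,50,25); print(l,rel(s),s["time"],F(s).round(1))
ctrl.line_to(P(64,0,125),speed=120)
p=ctrl.snapshot("scene"); cv2.imwrite("pics/s2.png",cv2.resize(p["color"][110:250,180:380],None,fx=4,fy=4,interpolation=cv2.INTER_CUBIC))
w=world(p);r=ctrl.search_frame("lever_pad",p);print(r[:2],ctrl.read_state()["time"])
E
```

```text
[ 64.1   0.8 130.2] 4.775 [-2.47531878e-01  5.36454298e-01  1.46247808e+00  9.84863496e-05
  1.14241500e+00 -3.85346570e-01] [ 0.6 -0.  -0.8]
[(np.float64(84.2), np.float64(-0.1)), (np.float64(82.3), np.float64(1.2)), (np.float64(80.3), np.float64(3.4)), (np.float64(78.1), np.float64(4.4)), (np.float64(75.9), np.float64(3.1)), (np.float64(73.7), np.float64(2.2)), (np.float64(71.7), np.float64(1.8)), (np.float64(69.7), np.float64(2.0)), (np.float64(67.8), np.float64(1.0)), (np.float64(65.9), np.float64(1.5)), (np.float64(63.9), np.float64(2.2)), (np.float64(61.9), np.float64(2.3)), (np.float64(59.9), np.float64(1.9)), (np.float64(57.9), np.float64(2.3)), (np.float64(55.9), np.float64(2.5)), (np.float64(55.5), np.float64(17.6)), (np.float64(55.2), np.float64(33.1))] [64.1 -0.3 55.2] 9.5917 [-11.4   1.2  33.1]
[{'centre': [478.0, -36.2, 72.0], 'confidence': 0.95}, {'centre': [571.6, 136.3, 19.0], 'confidence': 0.71}] 10.45
```

View pics/s2.png

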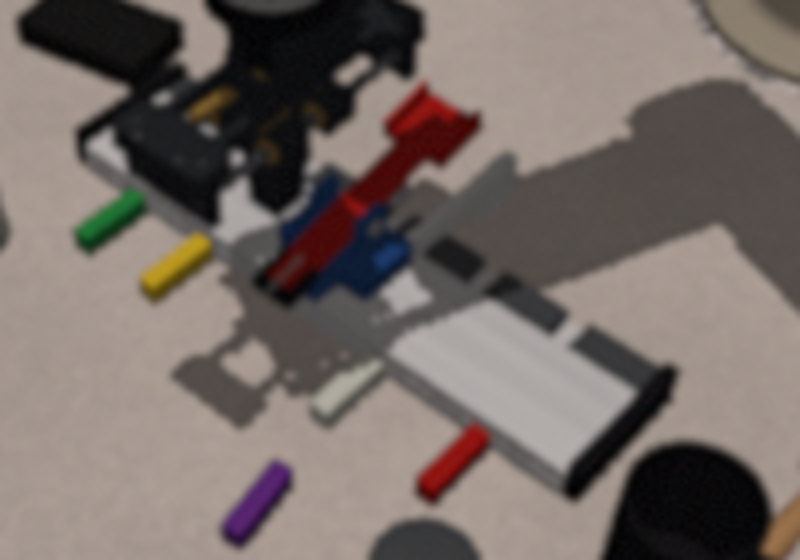

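The lever is fully open: the front pad is up and it hit its end stop at z 55. Now I'll put the fingertips in the trough and slide the stop by its +y rim to just short of the notch.

```bash
python3 - <<'E'
from h import *
ctrl.line_to(P(-88,0,115),speed=200)
ctrl.line_to(P(-88,0,89),speed=80); s=ctrl.read_state(); print(rel(s),F(s).round(1))
ctrl.line_to(P(-88,11,89),speed=60); s=ctrl.read_state(); print(rel(s),F(s).round(1),"Fy",F(s)[:2]@ey)
ctrl.line_to(P(-88,60,89),speed=60); s=ctrl.read_state(); print(rel(s),F(s).round(1),"Fy",F(s)[:2]@ey)
ctrl.line_to(P(-88,152,89),speed=80); s=ctrl.read_state(); print(rel(s),F(s).round(1),"Fy",F(s)[:2]@ey,s["time"])
p=ctrl.snapshot("top"); cv2.imwrite("pics/t3.png",cv2.resize(p["color"][180:285,200:370],None,fx=4,fy=4,interpolation=cv2.INTER_CUBIC))
hsv=cv2.cvtColor(p["color"],cv2.COLOR_BGR2HSV).astype(int); H,S,V=hsv[...,0],hsv[...,1],hsv[...,2]
yy,xx=np.mgrid[0:384,0:512]
b=(yy>180)&(yy<285)&(xx>200)&(xx<370)&(S>120)&(V>40)&(H>=100)&(H<=125); v,u=np.where(b)
e=plane(p,np.c_[u,v],50)[:,:2]-O; print("blue y",(e@ey).min(),(e@ey).max())
E
```

```text
[-87.7   0.   89. ] [-1.2 -0.1 -0.1]
[-87.9  11.4  89.3] [ 0.3 -0.4  0.3] Fy -0.4753321917502193
[-88.4  60.3  88.8] [-0.1  0.2  0.4] Fy 0.19650989530850344
[-88. 152.  89.] [-0.5 -0.3  0.5] Fy -0.17478066194929653 14.4333
blue y 103.874515115672 177.73808408085898
```

View pics/t3.png

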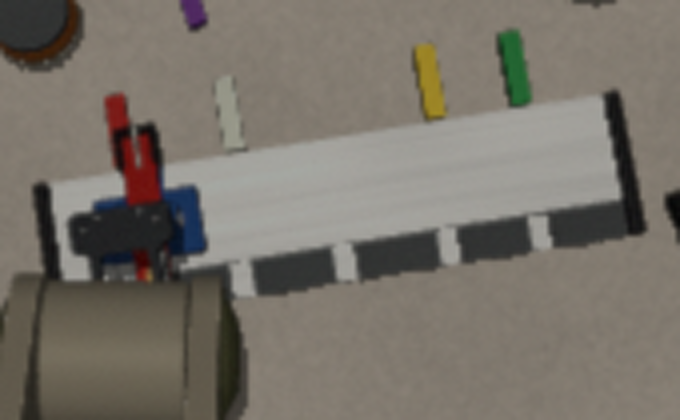

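The stop slid along (blue block centre at rail y ≈141, white line just short of the red tab), and the lever is still open. Next: press onto the strip and feel for the notch.

```bash
python3 - <<'E'
from h import *
ctrl.line_to(P(-90,152,76),speed=60); s=ctrl.read_state(); print(rel(s),F(s).round(1))
s,l=press(-90,152,76,50,14,step=2); print(l)
z=s["tool_pos"][2]
if z>60:
    y=152; zc=z-1
    while y<176:
        y+=1.5; ctrl.line_to(P(-91,y,zc),speed=30); s=ctrl.read_state(); print(y,rel(s),F(s).round(1))
        if F(s)[2]<4: break
s,l=press(-91,y if z>60 else 152,s["tool_pos"][2],42,25,step=3); print(l,rel(s),s["time"])
E
```

```text
[-90.2 152.   75.8] [-0.   0.3  0.5]
[(np.float64(74.0), np.float64(-0.5)), (np.float64(71.9), np.float64(0.2)), (np.float64(69.9), np.float64(0.6)), (np.float64(67.9), np.float64(1.6)), (np.float64(66.3), np.float64(8.6)), (np.float64(64.8), np.float64(17.4))]
153.5 [-90.5 153.8  64.1] [0.2 3.4 4.5]
155.0 [-90.7 154.9  63.9] [2.4 0.5 3.4]
[(np.float64(60.5), np.float64(0.6)), (np.float64(57.5), np.float64(0.5)), (np.float64(54.7), np.float64(-0.2)), (np.float64(51.7), np.float64(1.0)), (np.float64(49.6), np.float64(16.8)), (np.float64(48.6), np.float64(50.9))] [-90.4 155.   48.6] 18.35
```

It dropped into the notch and stopped at z ≈48.6, the locked height. I'll retreat and verify.

```bash
python3 - <<'E'
from h import *
s=ctrl.read_state(); r=rel(s)
ctrl.line_to(P(-91,r[1]-3,47.5),speed=20); print(F(ctrl.read_state()).round(1))
ctrl.line_to(P(-91,r[1]-6,150),speed=120)
ctrl.line_to(P(-100,-40,220),speed=250); s=ctrl.read_state(); print(F(s).round(1),s["time"])
p=ctrl.snapshot("top"); c=p["color"]; cv2.imwrite("pics/t4.png",cv2.resize(c[180:285,160:330],None,fx=4,fy=4,interpolation=cv2.INTER_CUBIC))
w=world(p); hsv=cv2.cvtColor(c,cv2.COLOR_BGR2HSV).astype(int); H,S,V=hsv[...,0],hsv[...,1],hsv[...,2]
yy,xx=np.mgrid[0:384,0:512]; roi=(yy>170)&(yy<300)&(xx>180)&(xx<300)
v,u=np.where(roi&(S>120)&(V>40)&(H>=100)&(H<=125)); e=plane(p,np.c_[u,v],50)[:,:2]-O; print("blue y",(e@ey).min(),(e@ey).max())
red=roi&(S>120)&(V>60)&((H<=10)|(H>=172)); e=w[red]; x=(e[:,:2]-O)@ex; y=(e[:,:2]-O)@ey
k=(x<-75)&(x>-112); print("pad y range",np.nanmin(y[k]),np.nanmax(y[k]),"z pct",np.nanpercentile(e[k][:,2],[10,30,50,70,90]))
t=x>65; print("tab y",np.nanmean(y[t]),t.sum())
E
```

```text
[-12.7  12.1  33.3]
[-0.2  0.8  0.8] 20.6333
blue y 108.85969061202968 184.11938325175925
pad y range 121.26159113920532 172.9674400173567 z pct [44.87874028 47.46736085 49.73049438 53.24855382 58.49781441]
tab y 154.61773927443718 38
```

View pics/t4.png

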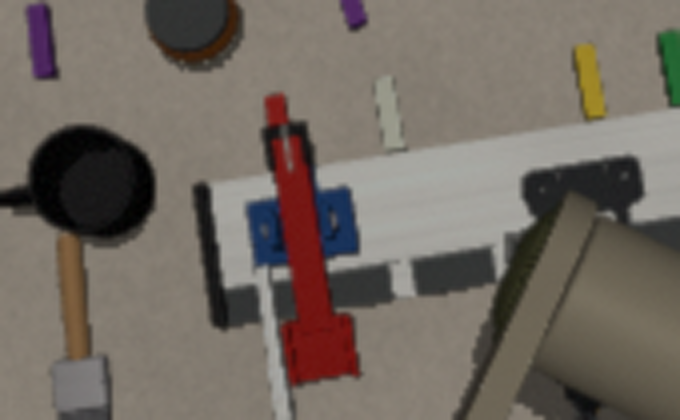

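The lever lies flat: pad floor z ≈49 at crop (320,345), which is locked. The stop is at rail y ≈147 and the tab (crop 277,108) at ≈155, about 8 mm apart. The mug and jar look unmoved and the gripper is clear.

```bash
python3 -c "
from bench import ctrl
print(ctrl.job_done())"
```

```text
the job is handed in; nothing more can be done
None
```

The job is handed in; no verdict came back. The stop is locked in the notch by the red tab, about 8 mm from the tab's middle by the top camera (limit 18 mm), with the lever fully down, the robot clear and about 21 s of the 48 s used. I kept the arm away from the jars, mug, sanding block and brush; the last picture shows the mug, brush and amber jar in place but doesn't show the other two.

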